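# Hang the reference paddle on the sample carousel's empty hook

## Task

Take the knob of the sample carousel and turn it until its one empty hook clicks in at the red front mark; then take the blue-handled sample paddle from the rack and hang it there: lay its crossbar on the hook behind the upturned tip, slide it gently in under the black keeper until it stops at the back, and let it go hanging in the seat. Never bear hard on the hook, and leave the other paddles and everything else on the bench alone.

Things in the scene. Friction and masses are not known exactly. Their poses are not given: they have to be found in the camera images.
- front_mark (a point): fixed to the carousel's stand: the loading position, 118 mm above the table and 78 mm from the carousel's upright axis, straight above the red mark on the round grey base (210 mm across, 18 mm high). Its +x axis points level to the carousel's axis (its -x, the front, faces roughly the robot); z up
- turret (a joint): angle of the six-armed turret, rad, positive counter-clockwise from above, free past full turns (-7 to 9). At 0 or a full turn the empty hook is at the front mark. Stiff (0.04 N m drag), stays where left; a spring roller clicks it in every sixth of a turn (draws in over the last 0.1 rad; about 0.4 N m turns it past a click)
- hub (a point): centre of the turret on its turning axis, 122 mm above the table, on the hub plate (120 mm across; flat centre nut 28 mm wide, 6 mm high). Turns with the turret: its -x axis points along the EMPTY hook, z up
- knob (a point): centre of the turret's black spinner knob: upright round grip, 20 mm across, 48 mm tall (183 to 231 mm above the table, centre at 208), 40 mm from the turning axis, 150 degrees counter-clockwise (from above) from the empty hook; goes round with the turret and spins freely on its stem. Paddle handles round it start 79 mm from the axis
- empty_bracket (a point): turns with the turret: point 118 mm above the table, 78 mm from the axis, on the slotted bracket of the one EMPTY hook (plate up to 143 mm high); lies on front_mark when in position. The hook, a 12 mm wide strip, points straight outward; it is clamped in the slot by hand up to 7 mm above or below nominal height, which no reading here shows: feel or see it. More than 20 N wrenches it
- hook_shank (a point): turns with the turret, does NOT follow the hook's height setting: middle of the shank's level top at nominal height (130.5 mm above the table; truly 123.5 to 137.5), 110 mm from the axis. Shank: 90.5 to 125 mm from the axis, 8.5 mm thick; beyond it, to 131 mm, the upturned tip rises 8 mm above the shank's top. Frame as hub's
- hook_home (a point): turns with the turret, does NOT follow the hook's height: nominal centre of a seated crossbar (130.5 mm above the table), 86 mm from the axis. Seat: 83 mm (back stop) to 90.5 mm from the axis, floor 2.5 mm below the shank's top. Black keeper over it, 12 mm wide, out to 97 mm from the axis, 7 to 13 mm above the shank's top: a 5 mm bar passes under it only when lying on the shank or just above
- paddle: sample paddle with the BLUE handle, upright in one slot of the grey rack. Acrylic plate 60 mm wide (y), 5 mm thick (x), 162 mm tall with handle, about 90 g; z up, origin at the centre of its foot. Two white earbud shells on its -x face, 13 mm out, below 45 mm; may hang either way round. An opening 26 mm wide, 49 to 116 mm above the foot, is crossed by a 5 x 5 mm steel crossbar along y
- crossbar (a point): centre of the paddle's 5 x 5 mm square crossbar, 95 mm above its foot; from the bar's centre the opening reaches 46 mm down and 21 mm up
- handle (a point): centre of the paddle's blue handle block, 12 mm thick (x), 26 mm wide (y), 42 mm tall (z); 141 mm above the foot, 46 mm above the crossbar
- rack: fixed grey slotted rack, 172 x 84 mm, 30 mm high; origin under its centre. Three slots 7 mm wide, 64 mm long (along y) at x = -52, 0, 52 mm, floors 8 mm above the table: a paddle's foot stands 22 mm deep, its x along the rack's x
- hung: the five paddles already on the turret's other hooks, every 60 degrees (four green handles, one grey), like the blue one, 83 to 89 mm from the axis, handles 79 to 92 mm from it and up to 202 mm high; turn with the turret; origin on its axis at table height. Leave alone
- stand: the carousel's stand with all that it carries; origin under the middle of its base, its -x is the front
- spare_yellow: paddle with a yellow handle in the rack, same shape as the blue one; leave it in its slot
- spare_red: paddle with a red handle in the rack, same shape as the blue one; leave it in its slot
- phone: white phone 155 x 76 x 8 mm lying on the table; bystander
- tape: roll of white tape, 100 mm across, 48 mm high; bystander
- case: white earbud charging case 46 x 58 x 22 mm; bystander
- tweezers: steel tweezers, 120 mm long, lying on the table; bystander

How it is judged:
On the way:
1. the empty hook is clicked in at the front mark (within 5 mm) and still, with the blue paddle still in the rack (horizontal distance between empty_bracket and front_mark below 0.005 m and velocity of joint turret between -0.05 and 0.05 rad/s and distance of paddle from where it was at the start of the episode below 0.015 m), for 0.3 s.
At the end, for the whole second after the job is handed in: Empty hook within 5 mm of the front mark, turret still; blue paddle released, at rest, within 0.25 rad of upright, hanging from that hook with its crossbar in the seat under the keeper: 82 to 91.5 mm from the axis, 10 mm sideways, 8 mm in height of nominal (horizontal distance between empty_bracket and front_mark below 0.005 m and x of crossbar in the frame of hub between -0.0915 and -0.082 m and y of crossbar in the frame of hub between -0.01 and 0.01 m and z of crossbar in the frame of hub between 0.0005 and 0.0165 m and angle between paddle's own z axis and vertical below 0.25 rad and contact force between paddle and stand above 0.2 N and linear speed of paddle below 0.03 m/s and velocity of joint turret between -0.05 and 0.05 rad/s); the robot touches nothing.
It fails at once if the paddle bears on the carousel with more than 20 N (contact force between paddle and stand above 20 N).
It fails at once if the robot or the blue paddle knocks the paddles hanging on the carousel (more than 4 N) (contact force between any of the arm, the fingers, paddle and hung above 4 N).
It fails at once if another paddle or a bystander is moved by more than 25 mm (distance of any of spare_yellow, spare_red, phone, tape, case, tweezers from where it was at the start of the episode above 0.025 m).
It also fails if it takes over 64 s, if anything falls off the work surface, if the arm or the gripper's body presses on something with over 40 N, if the wrist force passes 120 N, or if a joint passes its speed limit or range.

## Robot

A 6-joint arm with a two-finger parallel gripper is mounted at the origin on the work surface. World frame = base frame: x ahead of the robot, y to its left, z up, the work surface at z = 0. Lengths are in m, angles in rad, forces in N, time in s.
With the tool pointing down it reaches from about 0.25 to 0.725 m from the base axis. Payload 4 kg.
Tool frame: the origin (TCP) lies midway between the tips of the shut fingers; the grasp point (between the pads) lies bot.tcp_to_grasp behind it (bot.tcp_to_grasp is the distance from the TCP to the grasp point, in m); z points along the fingers, y is the line along which they close (so a half turn about z gives the same grasp; the last joint's range is limited). The gripper opens to 85 mm and grips with 20 to 120 N. Pads are 22 mm wide; open, the fingers measure 114 mm over their backs; the gripper's body (76 mm by 85 mm) begins 54 mm behind the grasp point. The pads swing forward as they close: fully open they stand 13 mm farther back than shut.
Start: joints at [1.328, 0.241, 0.005, 1.335, 0, 1.571], TCP at [0.12, 0.485, 0.231] pointing down, gripper open.
Joint ranges: [-2.72, 2.72], [-1.05, 1.87], [-1.09, 1.28], [-1.99, 2.15], [-1.42, 1.44], [-3.14, 3.14]. Speed limits (rad/s): [2.79, 2.79, 3.14, 3.14, 3.14, 3.14].

## Interface

Orientations are given as a unit quaternion [x, y, z, w].
In Python, from workcell import readout, camera, bot gives the robot as it stands. The module is installed in compiled form; this text tells all that it offers.
- The arm moves only by the tool jog_arm, never from a script. Its argument "motion" is a list of rows, each an object of numbers: "x", "y", "z": the shift along the tool's x, y, z in mm; "spin": the turn about the tool's z in degrees; "fingers": the closure, from -1 (fully open) to 1 (shut). A call has 1 to 8 rows; each row is the pose to reach, as a shift and turn from the pose commanded when the call began, along the tool's axes at that moment; what a row does not reach only later rows make up. A row lasts 1/8 s, in which the tool goes at most 62.5 mm and 10.7 degrees, less where a joint would pass 70% of its speed; a pose out of reach is approached as far as the arm can. A call with a gripper value outside its range is refused whole. The fingers move at their own pace and stop on an object; the grip force is fixed at half the most. Time passes only in rows, so rows that repeat a pose let the fingers close. It gives the time, the measured TCP pose, the force, the opening and the grip force at its end, in the units of the state.
- readout.get_obs(): the state, without advancing time (a new reading comes with each control period).
- camera(name): name is "scene" or "top" or "wrist"; returns a dict with "pixels" (480x640x3 uint8, red, green, blue), "K" (3x3 intrinsics, pixels), "dist" ([k1, k2, p1, p2, k3] as OpenCV has them; the pictures are not rectified), "rvec" (rotation vector, rad) and "tvec" (3), from world to camera coordinates, as OpenCV has them. Camera axes: x right, y down, z forward; pixel columns grow to the right and rows downward; lengths in m; the calibration is good to about 2 mm. A picture is of the moment at which its call begins. There is no depth.
- bot.job_done(): hands the job in; it is judged then, once.
The state is a dict: "clock": time; "joint_pos": joint angles; "joint_vel": joint speeds; "tau": joint torques, N m; "eef_pos": TCP position; "tool_rot": TCP orientation; "ft_force": force on the tool from outside, world axes, zero at the start; "ft_torque": the same for the moment, N m; "grip_width": finger opening in m; "grasp_force": force on a finger pad.
Only numpy, scipy, OpenCV 4.12 (cv2) and the standard library are available. Lean on these libraries where they do the work, as an engineer would, in place of code of your own. Each camera call takes 0.05 s, during which the arm holds its last target. There are 200 camera calls.

## Working session

There is one attempt and no reset: what is moved stays moved. The work goes in short steps, Python scripts to look and compute and a tool call to move; the robot and the scene stay as the last step left them, time stands still between calls to the robot, and variables do not carry over. Pictures are saved under pics/ and viewed, at most 10 in all, crops included, and the job is handed in when it is done.

Besides the shell and the picture viewer there is one more tool, called after "Request:" by a JSON object that holds its "op" and its "data". jog_arm: Moves the arm, as the interface text tells. Its arguments: {"type":"object","properties":{"motion":{"type":"array"}},"required":["motion"]}

```bash
mkdir -p pics
python3 - <<'E'
from workcell import readout, camera, bot
import cv2,json,numpy as np
print(readout.get_obs(), bot.tcp_to_grasp)
for n in ["scene","top"]:
    c=camera(n); cv2.imwrite(f"pics/{n}0.png",c["pixels"][:,:,::-1])
    print(n,c["K"].tolist(),np.round(c["dist"],4),c["rvec"],c["tvec"])
E
```

```text
{'clock': 0.0, 'joint_pos': array([1.32796966e+00, 2.41439991e-01, 3.72015224e-03, 1.33517233e+00,
       3.28559569e-05, 1.57080019e+00]), 'joint_vel': array([-0.00119564,  0.00022093,  0.00191408, -0.00012606, -0.00036086,
       -0.00170551]), 'tau': array([-9.02176434e-04, -3.72321224e+01,  2.52406633e+01,  1.70326192e-02,
        1.95733128e-05, -3.39519186e-07]), 'eef_pos': array([0.12006406, 0.48472827, 0.23039789]), 'tool_rot': array([ 1.21117125e-01,  9.92637670e-01, -1.03821921e-03, -1.43224485e-04]), 'ft_force': array([0.22400678, 0.19316555, 0.3732225 ]), 'ft_torque': array([-0.03197682, -0.03070087,  0.00618629]), 'grasp_force': 0.0, 'grip_width': 0.08530083249444452} 0.0187
scene [[493.37390435839825, 0.0, 320.92176498951113], [0.0, 493.37390435839825, 244.957630619149], [0.0, 0.0, 1.0]] [-0.1009  0.      0.      0.      0.    ] [ 1.05174444  2.2165092  -1.19060099] [ 0.28296002 -0.090885    1.62312067]
top [[555.7133149010316, 0.0, 314.5007526934856], [0.0, 555.7133149010316, 241.83272370076602], [0.0, 0.0, 1.0]] [0.0468 0.     0.     0.     0.    ] [ 2.1024609  -2.14616477  0.19958283] [0.01957079 0.52899428 1.34282138]
```

View pics/scene0.png

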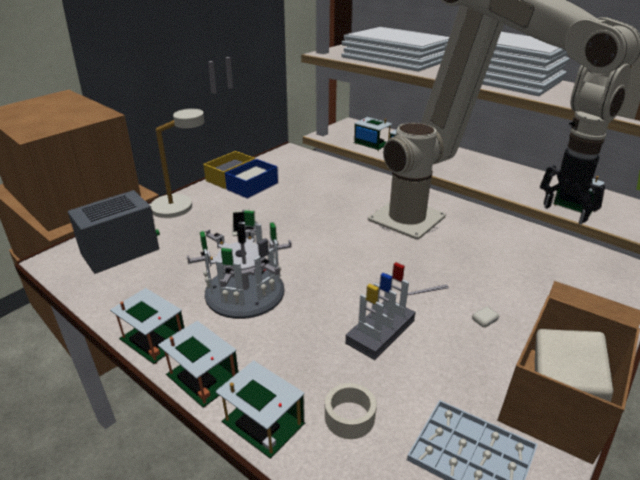

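View pics/top0.png

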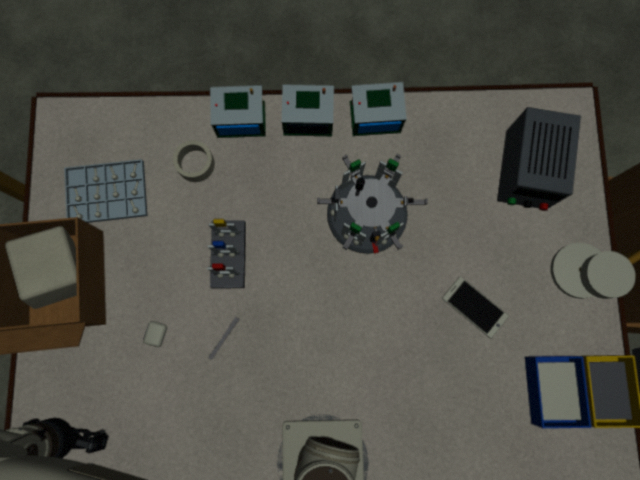

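Scene view: carousel at about (245,270), rack at (380,320) with blue handle at (386,282). Top view: hub nut at (372,202), red mark (375,248), knob about (360,186), blue handle (218,245). Zooming in for detail.

```bash
cat > h.py <<'E'
import cv2,numpy as np
from workcell import readout,camera,bot
from scipy.spatial.transform import Rotation as Ro
def ray(c,p):
    q=cv2.undistortPoints(np.array([[p]],float),c["K"],c["dist"])[0,0]
    R=cv2.Rodrigues(np.array(c["rvec"],float))[0]
    return -R.T@np.ravel(c["tvec"]), R.T@np.array([q[0],q[1],1])
def onz(c,p,z):
    o,d=ray(c,p); return o+d*(z-o[2])/d[2]
def proj(c,P):
    return cv2.projectPoints(np.array([P],float),np.array(c["rvec"],float),np.array(c["tvec"],float),c["K"],c["dist"])[0].reshape(-1,2)
def tri(c1,p1,c2,p2):
    o1,d1=ray(c1,p1);o2,d2=ray(c2,p2)
    s=np.linalg.lstsq(np.c_[d1,-d2],o2-o1,rcond=None)[0]
    a,b=o1+d1*s[0],o2+d2*s[1]
    return (a+b)/2,np.linalg.norm(a-b)
def blobs(c,name,lo,hi,box,amin=8):
    x0,y0,x1,y1=box
    h=cv2.cvtColor(c["pixels"],cv2.COLOR_RGB2HSV)
    m=cv2.inRange(h,lo,hi)[y0:y1,x0:x1]
    n,l,st,ce=cv2.connectedComponentsWithStats(m)
    for i in range(1,n):
        if st[i,4]>=amin: print(name,st[i]+[x0,y0,0,0,0],np.round(ce[i]+[x0,y0],1))
E
python3 - <<'E'
from h import *
t=camera("top");s=camera("scene")
a=t["pixels"][140:265,310:440,::-1]; b=s["pixels"][200:320,180:300,::-1]
im=np.hstack([cv2.resize(a,(400,385),interpolation=2),cv2.resize(b,(385,385),interpolation=2)])
cv2.imwrite("pics/zoom.png",np.clip(im*1.6,0,255).astype(np.uint8))
for n,c,bx in (("top",t,(200,140,440,300)),("scene",s,(180,200,420,360))):
  for col,lo,hi in (("red",(0,130,50),(8,255,255)),("red2",(172,130,50),(180,255,255)),("blue",(105,120,40),(130,255,255)),("yel",(20,130,60),(35,255,255)),("green",(45,100,30),(90,255,255))): blobs(c,n+col,lo,hi,bx)
# base outline on top
for z,p in ((.128,(372,202)),(.231,(360,185)),(.018,(375,247)),(.17,(218,245))): print(p,onz(t,p,z))
E
```

```text
topred [372 243   7  10  46] [374.8 247.8]
topred [212 263  11   6  49] [217.3 265.8]
topblue [212 241  13   6  61] [217.9 243.2]
topyel [213 219  11   5  52] [218.1 221. ]
topyel [376 236   3   4  10] [377.  237.5]
topgreen [388 159  10   8  48] [392.8 162.5]
topgreen [350 160  11   8  57] [355.  163.8]
topgreen [351 222  11  10  58] [355.6 226.6]
topgreen [389 222  11   9  67] [394.1 226.4]
scenered [393 263  11  18 120] [397.9 270.7]
sceneblue [380 273  12  19 162] [385.4 282. ]
sceneyel [367 284  12  20 172] [372.1 293.2]
scenegreen [244 211  10  15 124] [248.6 217.6]
scenegreen [270 223   6  17  61] [272.5 230.7]
scenegreen [200 232   6  16  56] [203.  239.3]
scenegreen [222 248  10  17 140] [226.6 256.1]
scenegreen [180 337  29  23 401] [192.6 348.9]
(372, 202) [ 0.60856279 -0.13053498  0.128     ]
(360, 185) [ 0.62099208 -0.0940398   0.231     ]
(375, 247) [ 0.51855823 -0.145779    0.018     ]
(218, 245) [0.50377186 0.22909674 0.17      ]
```

View pics/zoom.png

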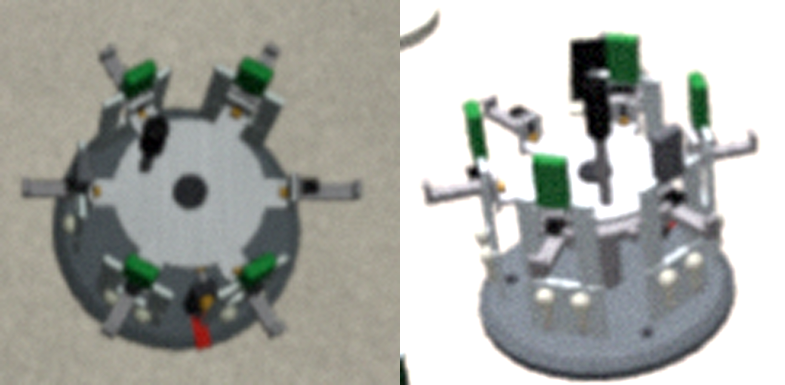

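Zoom: the red mark is at crop (200,330). The empty hook points right (330,187), with a keeper and no plate. The knob is upper left of the nut at (152,137), so the turret has to go about 90° clockwise. I'll measure, then work out the first move.

```bash
cat >> h.py <<'E'
def rel(P,yaw=None):
    "world target TCP -> tool-frame mm shift"
    o=readout.get_obs(); R=Ro.from_quat(o["tool_rot"]).as_matrix()
    return np.round(1000*R.T@(np.array(P)-o["eef_pos"]),1)
E
python3 - <<'E'
from h import *
t=camera("top");s=camera("scene")
blobs(t,"dark",(0,0,0),(180,255,45),(330,150,420,255),10)
blobs(t,"dark60",(0,0,0),(180,255,60),(330,150,420,255),10)
blobs(s,"dark",(0,0,0),(180,255,40),(200,200,300,300),10)
P,e=tri(t,(217.9,243.2),s,(385.4,282)); print("blue",P,e)
P,e=tri(t,(217.3,265.8),s,(397.9,270.7)); print("red",P,e)
P,e=tri(t,(218.1,221),s,(372.1,293.2)); print("yel",P,e)
o=readout.get_obs();R=Ro.from_quat(o["tool_rot"]).as_matrix();print(np.round(R,3))
print(rel((.60,-.12,.36)), ray(t,(320,240))[0],ray(s,(320,240))[0])
E
```

```text
dark [375 162  25  27 232] [388.1 173.4]
dark [349 164  15  10  66] [355.7 167.9]
dark [339 175  14  15  87] [344.9 182.8]
dark [355 176  10  19 112] [359.4 184.3]
dark [330 191   9  19  73] [333.5 199.8]
dark [367 197  10  10  78] [371.4 201.8]
dark [408 198   6   5  24] [410.1 200.2]
dark [330 211  16  33 146] [335.5 229. ]
dark [341 226  19  10 116] [349.2 230.7]
dark [379 227  24  24 127] [390.1 236.7]
dark [369 230  14  15 128] [375.1 237. ]
dark [358 235   7  11  45] [360.6 239.5]
dark [349 245  24   8  95] [360.4 249.3]
dark60 [ 330  161   77   93 2686] [364.9 212.2]
dark60 [366 197  11  11  95] [371.2 201.8]
dark60 [407 198   7   6  39] [409.8 200.4]
dark [234 212  19  32 276] [240.  226.1]
dark [260 242   8  14  77] [263.2 248.8]
dark [262 260   7   4  17] [265.1 261.1]
dark [226 269   5   4  18] [227.8 270.4]
blue [0.51145933 0.23283117 0.15096616] 0.00036957777323723206
red [0.45874816 0.23300804 0.15192897] 0.0005519448473060028
yel [0.56383796 0.23281517 0.15211525] 0.0004970143902015327
[[-0.971  0.24  -0.   ]
 [ 0.24   0.971 -0.001]
 [ 0.    -0.001 -1.   ]]
[-611.3 -472.2 -128.7] [0.27175493 0.01309729 1.4175207 ] [1.27182906 0.66318463 0.81577212]
```

Request:
{"op": "jog_arm", "data": {"motion": [{"z": -60}, {"x": -50, "y": -35, "z": -100, "spin": 10}, {"x": -100, "y": -75, "z": -129, "spin": 20}, {"x": -150, "y": -115, "z": -129, "spin": 30}, {"x": -200, "y": -155, "z": -129, "spin": 40}, {"x": -250, "y": -193, "z": -129, "spin": 50}, {"x": -300, "y": -231, "z": -129, "spin": 60}, {"x": -350, "y": -270, "z": -129, "spin": 66}]}}

```text
validation failed for argument at $.mo...
```

Run:
```python
from h import *
print(rel((.57,-.13,.36)),Ro.from_quat(readout.get_obs()["tool_rot"]).as_matrix().round(3), readout.get_obs()["joint_pos"])
```

```text
[-584.5 -489.1 -128.7] [[-0.971  0.24  -0.   ]
 [ 0.24   0.971 -0.001]
 [ 0.    -0.001 -1.   ]] [1.32803792e+00 2.40923086e-01 4.59080761e-03 1.33514464e+00
 2.36494955e-05 1.57079648e+00]
```

Request:
{"op": "jog_arm", "data": {"motion": [{"x": 0, "y": 0, "z": -60, "spin": 0, "fingers": -1}, {"x": -50, "y": -35, "z": -100, "spin": 10, "fingers": -1}, {"x": -100, "y": -75, "z": -129, "spin": 20, "fingers": -1}, {"x": -150, "y": -115, "z": -129, "spin": 30, "fingers": -1}, {"x": -200, "y": -155, "z": -129, "spin": 40, "fingers": -1}, {"x": -250, "y": -193, "z": -129, "spin": 50, "fingers": -1}, {"x": -300, "y": -231, "z": -129, "spin": 60, "fingers": -1}, {"x": -350, "y": -270, "z": -129, "spin": 66, "fingers": -1}]}}

```text
clock: 1.3
eef_pos: [0.3828, 0.1541, 0.3605]
tool_rot: [0.644, 0.765, 0.001, 0.0]
ft_force: [1.1, 1.6, -0.6]
grip_width: 0.0853
grasp_force: 0.0
```

Run:
```python
from h import *
print(rel((.57,-.13,.36)),Ro.from_quat(readout.get_obs()["tool_rot"]).as_matrix().round(3), readout.get_obs()["joint_pos"])
```

```text
[-311.9  135.7    0.6] [[-0.171  0.985  0.001]
 [ 0.985  0.171  0.001]
 [ 0.     0.001 -1.   ]] [3.82458656e-01 4.46582041e-02 1.05887673e-01 1.63091726e+00
 1.97630650e-04 1.78092040e+00]
```

Request:
{"op": "jog_arm", "data": {"motion": [{"x": -52, "y": 23, "z": 0, "spin": 0, "fingers": -1}, {"x": -104, "y": 46, "z": 0, "spin": 0, "fingers": -1}, {"x": -156, "y": 68, "z": 0, "spin": 0, "fingers": -1}, {"x": -208, "y": 90, "z": 0, "spin": 0, "fingers": -1}, {"x": -260, "y": 113, "z": 0, "spin": 0, "fingers": -1}, {"x": -312, "y": 136, "z": 0, "spin": 0, "fingers": -1}, {"x": -312, "y": 136, "z": 0, "spin": 0, "fingers": -1}]}}

```text
clock: 2.17
eef_pos: [0.5717, -0.131, 0.3571]
tool_rot: [0.644, 0.765, -0.001, -0.002]
ft_force: [0.3, -0.4, -0.2]
grip_width: 0.0853
grasp_force: 0.0
```

Run:
```python
from h import *
w=camera("wrist"); cv2.imwrite("pics/w1.png",w["pixels"][:,:,::-1])
print(ray(w,(320,240)))
print(w["K"][0,0],proj(w,[(.6086,-.1305,.128),(.621,-.094,.231)]))
```

```text
(array([ 0.55995484, -0.05394403,  0.49954405]), array([ 0.03749443, -0.29458371, -0.95499457]))
397.36840357266357 [[361.88628134 208.38901888]
 [403.5590244  193.21647342]]
```

View pics/w1.png

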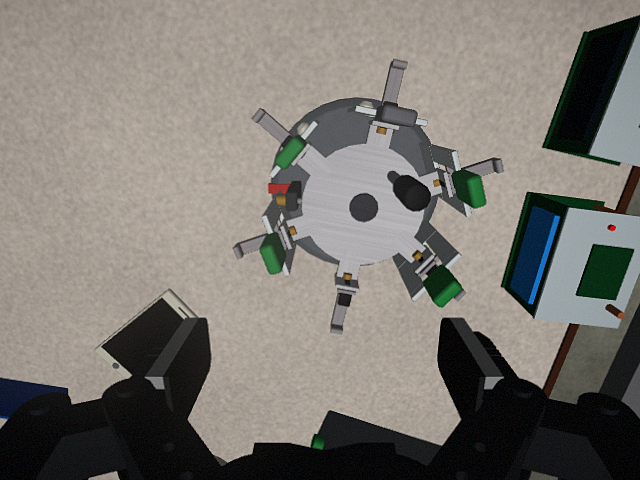

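Wrist view: the nut is at (364,207) and the knob at (410,192) with its stem foot at (392,175). The empty hook tip is at (337,330) and the red mark at (278,188).

Run:
```python
from h import *
w=camera("wrist");t=camera("top")
blobs(w,"dark",(0,0,0),(180,255,60),(330,150,460,230),40)
blobs(w,"dark40",(0,0,0),(180,255,40),(330,150,460,230),40)
blobs(w,"red",(0,130,50),(8,255,255),(230,150,330,230))
hubw=onz(w,(363.5,207.5),.128); hubt=onz(t,(371.6,201.9),.128)
print("hub",hubw,hubt,tri(w,(363.5,207.5),t,(371.6,201.9)))
hub=(hubw+hubt)/2
for c,p in((w,(280,188.5)),(t,(374.8,247.8))):
    m=onz(c,p,.018)-hub; print("mark",np.linalg.norm(m[:2]),np.degrees(np.arctan2(m[1],m[0])))
k=onz(w,(412,193),.231); k2=onz(t,(359.6,184.3),.21);print("knob",k,k2)
k=k-hub;print(np.linalg.norm(k[:2]),np.degrees(np.arctan2(k[1],k[0])))
h=onz(w,(337,331),.1385)-hub;print("tip",np.linalg.norm(h[:2]),np.degrees(np.arctan2(h[1],h[0])))
```

```text
dark [ 388  173   43   40 1029] [410.  193.6]
dark [451 173   9  29 164] [456.3 184.7]
dark [439 181   8  12  40] [442.5 185.8]
dark [350 196  28  27 304] [364.8 210.4]
dark40 [451 173   9  23  40] [454.6 182.5]
dark40 [394 178  37  35 895] [411.7 195. ]
red [269 185  22  11 168] [277.9 189.4]
hub [ 0.60936253 -0.12761897  0.128     ] [ 0.60882966 -0.12958916  0.128     ] (array([ 0.61114133, -0.13022982,  0.1176499 ]), np.float64(0.001243165985936371))
mark 0.09146251520659252 -170.05644263084216
mark 0.09407560167575742 -169.84919177917587
knob [ 0.62605703 -0.09105832  0.231     ] [ 0.62882642 -0.09509263  0.21      ]
0.04119898198683577 65.68938255488024
tip 0.1288399862964396 -90.71536446605393
```

Run:
```python
from h import *
print(rel((.628,-.0935,.208)))
```

```text
[ 23.   63.1 152. ]
```

Request:
{"op": "jog_arm", "data": {"motion": [{"x": 12, "y": 32, "z": 30, "spin": 0, "fingers": -1}, {"x": 23, "y": 63, "z": 60, "spin": 0, "fingers": -1}, {"x": 23, "y": 63, "z": 95, "spin": 0, "fingers": -1}, {"x": 23, "y": 63, "z": 130, "spin": 0, "fingers": -1}, {"x": 23, "y": 63, "z": 149, "spin": 0, "fingers": -1}, {"x": 23, "y": 63, "z": 149, "spin": 0, "fingers": -1}]}}

```text
clock: 3.08
eef_pos: [0.6268, -0.0921, 0.2106]
tool_rot: [0.641, 0.767, -0.001, -0.001]
ft_force: [0.2, 0.5, 0.3]
grip_width: 0.0852
grasp_force: 0.0
```

Request:
{"op": "jog_arm", "data": {"motion": [{"x": 0, "y": 0, "z": 0, "spin": 0, "fingers": 1}, {"x": 0, "y": 0, "z": 0, "spin": 0, "fingers": 1}, {"x": 0, "y": 0, "z": 0, "spin": 0, "fingers": 1}, {"x": 0, "y": 0, "z": 0, "spin": 0, "fingers": 1}, {"x": 0, "y": 0, "z": 0, "spin": 0, "fingers": 1}, {"x": 0, "y": 0, "z": 0, "spin": 0, "fingers": 1}]}}

```text
clock: 3.82
eef_pos: [0.6293, -0.0937, 0.2124]
tool_rot: [0.642, 0.767, 0.001, 0.001]
ft_force: [2.0, 1.3, 5.2]
grip_width: 0.0179
grasp_force: 58.7
```

Run:
```python
from h import *
o=readout.get_obs();print(o["eef_pos"],o["ft_force"],o["grip_width"],o["grasp_force"],o["joint_pos"])
R=Ro.from_quat(o["tool_rot"]).as_matrix();print(R.round(3))
w=camera("wrist"); t=camera("top");cv2.imwrite("pics/w2.png",w["pixels"][:,:,::-1])
```

```text
[ 0.62931558 -0.09365607  0.21236233] [2.01469674 1.26614101 5.19637884] 0.017930146014953224 58.70180010795593 [-1.48066162e-01  5.24302394e-01  3.74570412e-01  1.41839311e+00
  6.88403748e-04  1.24641384e+00]
[[-0.175  0.984  0.003]
 [ 0.984  0.175  0.   ]
 [-0.     0.003 -1.   ]]
```

View pics/w2.png

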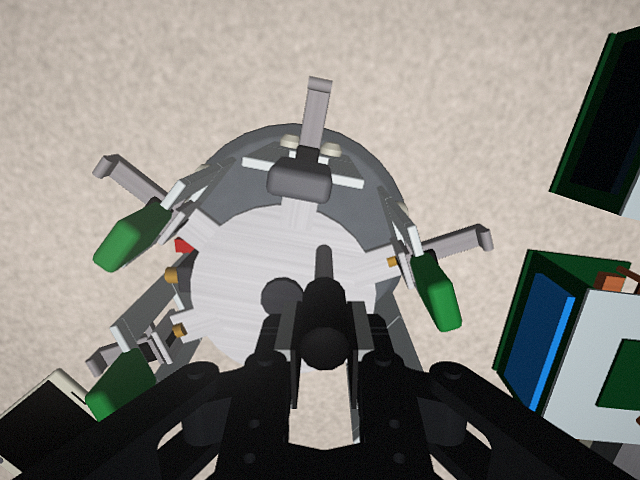

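Wrist view: the knob at (323,340) is clasped between the pads. Working out the arc next.

Run:
```python
from h import *
o=readout.get_obs();R=Ro.from_quat(o["tool_rot"]).as_matrix()
a0=60
for a in range(55,-26,-5):
    f=lambda q:40*np.array([np.cos(np.radians(q)),np.sin(np.radians(q)),0])
    print(a,(R.T@(f(a)-f(a0))).round(1)[:2], (R.T@(f(a)-f(20))).round(1)[:2])
```

```text
55 [-2.4  2.6] [ 21.4 -11.1]
50 [-4.9  4.9] [18.8 -8.7]
45 [-7.7  7. ] [16.  -6.6]
40 [-10.7   8.9] [13.1 -4.7]
35 [-13.8  10.5] [10.  -3.1]
30 [-17.   11.8] [ 6.7 -1.8]
25 [-20.3  12.9] [ 3.4 -0.7]
20 [-23.7  13.6] [0. 0.]
15 [-27.2  14.1] [-3.5  0.4]
10 [-30.7  14.2] [-6.9  0.6]
5 [-34.2  14.1] [-10.4   0.4]
0 [-37.6  13.6] [-13.9  -0. ]
-5 [-41.   12.9] [-17.3  -0.8]
-10 [-44.3  11.8] [-20.6  -1.8]
-15 [-47.6  10.5] [-23.8  -3.2]
-20 [-50.7   8.8] [-26.9  -4.8]
-25 [-53.6   7. ] [-29.9  -6.7]
```

Request:
{"op": "jog_arm", "data": {"motion": [{"x": -2.4, "y": 2.6, "z": 0, "spin": 0, "fingers": 1}, {"x": -4.9, "y": 4.9, "z": 0, "spin": 0, "fingers": 1}, {"x": -7.7, "y": 7, "z": 0, "spin": 0, "fingers": 1}, {"x": -10.7, "y": 8.9, "z": 0, "spin": 0, "fingers": 1}, {"x": -13.8, "y": 10.5, "z": 0, "spin": 0, "fingers": 1}, {"x": -17, "y": 11.8, "z": 0, "spin": 0, "fingers": 1}, {"x": -20.3, "y": 12.9, "z": 0, "spin": 0, "fingers": 1}, {"x": -23.7, "y": 13.6, "z": 0, "spin": 0, "fingers": 1}]}}

```text
clock: 4.92
eef_pos: [0.6463, -0.1142, 0.2123]
tool_rot: [0.642, 0.767, 0.001, 0.001]
ft_force: [1.8, 1.2, 6.7]
grip_width: 0.0175
grasp_force: 58.9
```

Request:
{"op": "jog_arm", "data": {"motion": [{"x": -3.5, "y": 0.4, "z": 0, "spin": 0, "fingers": 1}, {"x": -6.9, "y": 0.6, "z": 0, "spin": 0, "fingers": 1}, {"x": -10.4, "y": 0.4, "z": 0, "spin": 0, "fingers": 1}, {"x": -13.9, "y": 0, "z": 0, "spin": 0, "fingers": 1}, {"x": -17.3, "y": -0.8, "z": 0, "spin": 0, "fingers": 1}, {"x": -20.6, "y": -1.8, "z": 0, "spin": 0, "fingers": 1}, {"x": -23.8, "y": -3.2, "z": 0, "spin": 0, "fingers": 1}, {"x": -26.9, "y": -4.8, "z": 0, "spin": 0, "fingers": 1}]}}

```text
clock: 5.92
eef_pos: [0.6482, -0.1342, 0.2124]
tool_rot: [0.64, 0.768, 0.007, -0.003]
ft_force: [5.6, 17.5, 5.3]
grip_width: 0.0178
grasp_force: 59.0
```

Request:
{"op": "jog_arm", "data": {"motion": [{"x": 0, "y": 0, "z": 0, "spin": 0, "fingers": 1}, {"x": 0, "y": 0, "z": 0, "spin": 0, "fingers": 1}]}}

```text
clock: 6.18
eef_pos: [0.6463, -0.142, 0.2123]
tool_rot: [0.642, 0.767, 0.0, 0.001]
ft_force: [0.9, 2.1, 7.2]
grip_width: 0.0176
grasp_force: 59.0
```

Run:
```python
from h import *
o=readout.get_obs();d=o["eef_pos"]-[.609,-.1287,0];print(d,np.hypot(d[0],d[1]),np.degrees(np.arctan2(d[1],d[0])),o["ft_force"],o["ft_torque"])
```

```text
[ 0.03734307 -0.01330009  0.212337  ] 0.039640854672152635 -19.603841999631438 [0.93309553 2.07161453 7.20162646] [ 0.34919408 -0.17398811 -0.00392004]
```

Request:
{"op": "jog_arm", "data": {"motion": [{"x": 0, "y": 0, "z": 0, "spin": 0, "fingers": 0}, {"x": 0, "y": 0, "z": 0, "spin": 0, "fingers": -0.5}, {"x": 0, "y": 0, "z": 0, "spin": 0, "fingers": -1}, {"x": 0, "y": 0, "z": -40, "spin": 0, "fingers": -1}, {"x": 0, "y": -40, "z": -80, "spin": 0, "fingers": -1}, {"x": 0, "y": -100, "z": -130, "spin": 0, "fingers": -1}, {"x": 0, "y": -120, "z": -130, "spin": 0, "fingers": -1}, {"x": 0, "y": -120, "z": -130, "spin": 0, "fingers": -1}]}}

```text
clock: 7.18
eef_pos: [0.5264, -0.1639, 0.3438]
tool_rot: [0.643, 0.766, 0.001, 0.002]
ft_force: [0.4, 0.5, 0.4]
grip_width: 0.085
grasp_force: 0.0
```

Run:
```python
from h import *
w=camera("wrist");t=camera("top");np.save("w3.npy",w,allow_pickle=True)
cv2.imwrite("pics/w3.png",w["pixels"][:,:,::-1])
for n,c in (("w",w),("t",t)): print(n,proj(c,[(.609,-.1287,.128),(.609-.131*.985,-.1287-.131*.174,.1385),(.609-.078*.985,-.1287-.078*.174,.143)]))
```

```text
w [[418.7468613  182.61491061]
 [272.31932572 184.49991429]
 [332.87273713 185.34237799]]
t [[371.22529711 201.83865251]
 [383.63168301 254.15705143]
 [378.94895623 231.9101936 ]]
```

View pics/w3.png

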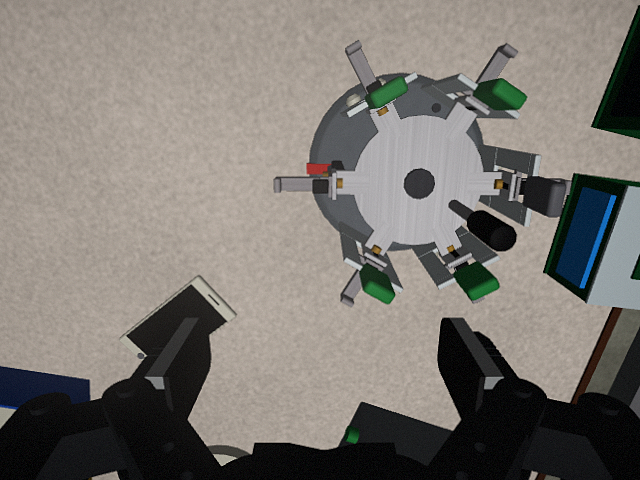

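Wrist view: the empty hook now sits at the red mark, tip at (276,184), keeper (321,185), nut (419,183), all on the predicted line. Next I move over the rack.

Run:
```python
from h import *
print(rel((.5115,.215,.29)))
```

```text
[375.4  50.   51.3]
```

Request:
{"op": "jog_arm", "data": {"motion": [{"x": 54, "y": 7, "z": 0, "spin": 0, "fingers": -1}, {"x": 108, "y": 14, "z": 0, "spin": 5, "fingers": -1}, {"x": 162, "y": 21, "z": 0, "spin": 10, "fingers": -1}, {"x": 216, "y": 28, "z": 0, "spin": 10, "fingers": -0.5}, {"x": 270, "y": 36, "z": 20, "spin": 10, "fingers": 0}, {"x": 323, "y": 43, "z": 40, "spin": 10, "fingers": 0}, {"x": 375, "y": 50, "z": 51, "spin": 10, "fingers": 0}, {"x": 375, "y": 50, "z": 51, "spin": 10, "fingers": 0}]}}

```text
clock: 8.28
eef_pos: [0.5103, 0.2187, 0.2866]
tool_rot: [0.704, 0.71, -0.003, -0.001]
ft_force: [0.2, -0.9, 0.3]
grip_width: 0.0424
grasp_force: 0.0
```

Run:
```python
from h import *
w=camera("wrist");cv2.imwrite("pics/w4.png",w["pixels"][:,:,::-1])
o=readout.get_obs();print(o["eef_pos"],o["grip_width"],Ro.from_quat(o["tool_rot"]).as_matrix().round(3),o["joint_pos"])
print(proj(w,[(.5115,.2328,.17)]))
blobs(w,"blue",(105,120,25),(130,255,255),(0,0,640,480),60)
blobs(w,"red",(0,130,50),(8,255,255),(0,0,640,480),60)
blobs(w,"yel",(20,130,60),(35,255,255),(0,0,640,480),60)
```

```text
[0.51076377 0.21683992 0.2876787 ] 0.04248565618936413 [[-0.006  1.    -0.004]
 [ 1.     0.006 -0.002]
 [-0.002 -0.004 -1.   ]] [ 4.01640152e-01  3.42006872e-01  2.88727008e-01  1.52202552e+00
 -2.90223389e-04  1.96654867e+00]
[[325.16118805 216.08237564]]
blue [619 186  21  94 721] [631.9 241.8]
blue [313 191  17  47 696] [321.2 215.2]
red [236 195  25  41 621] [245.3 216.6]
yel [382 193  26  46 952] [394.4 215.4]
```

View pics/w4.png

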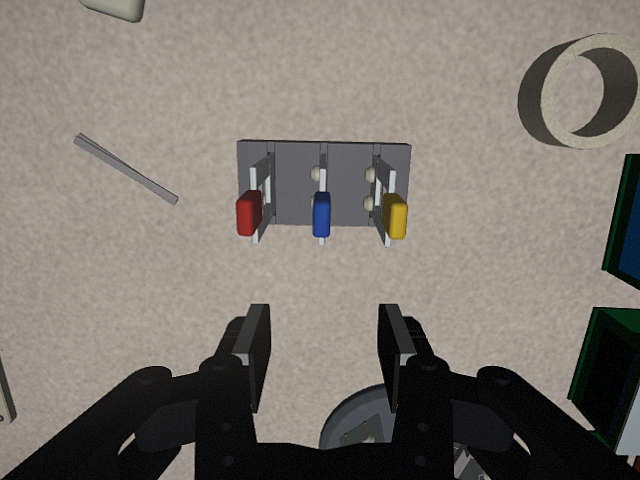

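Wrist view: blue handle at (321,215) between red (245,216) and yellow (394,215). The rack is turned only about 1–2°.

Run:
```python
from h import *
w=camera("wrist")
print("blue",onz(w,(321.2,215.2),.155), onz(w,(321.4,200),.17),onz(w,(321.4,232),.17))
a=onz(w,(245.3,216.6),.155);b=onz(w,(394.4,215.4),.155);print(a,b)
# rack edges z=.03: top edge
a=onz(w,(240,141.5),.03);b=onz(w,(409,146),.03);c=onz(w,(236,222),.03);print(a,b,np.degrees(np.arctan2(b[1]-a[1],b[0]-a[0])))
print(rel((.5098,.233,.139)))
```

```text
blue [0.50938905 0.22754417 0.155     ] [0.50961231 0.24161909 0.17      ] [0.50972511 0.21949059 0.17      ]
[0.45529083 0.2261005  0.155     ] [0.56141902 0.22783056 0.155     ]
[0.42831786 0.27025761 0.03      ] [0.59396937 0.2671653  0.03      ] -1.0694468291259145
[ 17.6  -0.9 149.5]
```

Request:
{"op": "jog_arm", "data": {"motion": [{"x": 8, "y": -1, "z": 20, "spin": 0, "fingers": 0}, {"x": 14, "y": -1, "z": 60, "spin": 0, "fingers": 0}, {"x": 14, "y": -1, "z": 80, "spin": 0, "fingers": 0}, {"x": 14, "y": -1, "z": 80, "spin": 0, "fingers": 0}, {"x": 14, "y": -1, "z": 80, "spin": 0, "fingers": 0}]}}

```text
clock: 9.0
eef_pos: [0.5113, 0.2282, 0.2115]
tool_rot: [0.707, 0.707, 0.001, 0.0]
ft_force: [-0.1, -0.1, 0.4]
grip_width: 0.0426
grasp_force: 0.0
```

Run:
```python
from h import *
print(rel((.5098,.231,.137)),readout.get_obs()["eef_pos"])
w=camera("wrist");blobs(w,"blue",(105,120,25),(130,255,255),(200,100,450,480),60)
o=onz(w,(320,240),.17)
```

```text
[ 2.8 -1.6 74.5] [0.51128767 0.2281715  0.21145755]
blue [ 306  231   23   67 1398] [317.  265.2]
```

Request:
{"op": "jog_arm", "data": {"motion": [{"x": 3, "y": -1.5, "z": 25, "spin": 0, "fingers": 0}, {"x": 3, "y": -1.5, "z": 50, "spin": 0, "fingers": 0}, {"x": 3, "y": -1.5, "z": 74, "spin": 0, "fingers": 0}, {"x": 3, "y": -1.5, "z": 74, "spin": 0, "fingers": 0}, {"x": 3, "y": -1.5, "z": 74, "spin": 0, "fingers": 0}]}}

```text
clock: 9.68
eef_pos: [0.5099, 0.2321, 0.138]
tool_rot: [0.707, 0.708, 0.001, 0.001]
ft_force: [0.3, -0.2, 0.8]
grip_width: 0.0426
grasp_force: 0.0
```

Request:
{"op": "jog_arm", "data": {"motion": [{"x": 0, "y": 0, "z": 0, "spin": 0, "fingers": 1}, {"x": 0, "y": 0, "z": 0, "spin": 0, "fingers": 1}, {"x": 0, "y": 0, "z": 0, "spin": 0, "fingers": 1}, {"x": 0, "y": 0, "z": 0, "spin": 0, "fingers": 1}, {"x": 0, "y": 0, "z": 0, "spin": 0, "fingers": 1}]}}

```text
clock: 10.3
eef_pos: [0.5091, 0.2321, 0.1377]
tool_rot: [0.707, 0.708, 0.001, 0.0]
ft_force: [-1.9, -0.5, 6.2]
grip_width: 0.0113
grasp_force: 59.3
```

Run:
```python
from h import *
o=readout.get_obs();print(o["eef_pos"],o["ft_force"],o["ft_torque"],o["grip_width"])
w=camera("wrist");cv2.imwrite("pics/w5.png",w["pixels"][:,:,::-1])
```

```text
[0.50913399 0.23214889 0.13770067] [-1.85296257 -0.50352474  6.24494011] [-0.08737638  0.55309441 -0.03000265] 0.011278658309924194
```

View pics/w5.png

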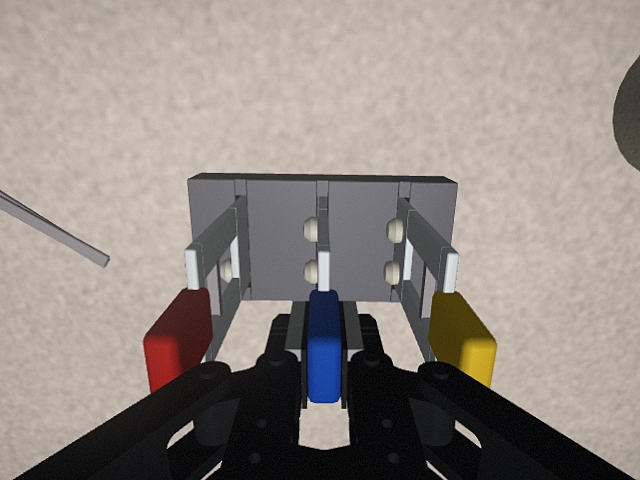

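Wrist view: blue handle clasped at (324,345) between the pads, spares untouched. Lifting straight up.

Request:
{"op": "jog_arm", "data": {"motion": [{"x": 0, "y": 0, "z": -6, "spin": 0, "fingers": 1}, {"x": 0, "y": 0, "z": -20, "spin": 0, "fingers": 1}, {"x": 0, "y": 0, "z": -35, "spin": 0, "fingers": 1}, {"x": 0, "y": 0, "z": -55, "spin": 0, "fingers": 1}, {"x": 0, "y": 0, "z": -72, "spin": 0, "fingers": 1}, {"x": 0, "y": 0, "z": -72, "spin": 0, "fingers": 1}, {"x": 0, "y": 0, "z": -72, "spin": 0, "fingers": 1}]}}

```text
clock: 11.22
eef_pos: [0.5087, 0.2317, 0.2081]
tool_rot: [0.707, 0.708, -0.0, -0.0]
ft_force: [-0.6, -0.7, -0.6]
grip_width: 0.0112
grasp_force: 58.6
```

Run:
```python
from h import *
o=readout.get_obs();print(o["eef_pos"],o["ft_force"],o["ft_torque"],o["grip_width"])
print(rel((.51,.12,.21)),rel((.4366,-.159,.21)))
```

```text
[0.50867063 0.23168374 0.20811935] [-0.62397025 -0.73123222 -0.62296119] [ 0.02888365 -0.01782256 -0.00617595] 0.011201104249354376
[-111.7    1.2   -1.9] [-390.6  -72.7   -1.8]
```

Request:
{"op": "jog_arm", "data": {"motion": [{"x": -50, "y": 0, "z": 0, "spin": 0, "fingers": 1}, {"x": -100, "y": 0, "z": 0, "spin": 0, "fingers": 1}, {"x": -150, "y": -18, "z": 0, "spin": -3, "fingers": 1}, {"x": -200, "y": -36, "z": 0, "spin": -6, "fingers": 1}, {"x": -250, "y": -54, "z": 0, "spin": -10, "fingers": 1}, {"x": -300, "y": -68, "z": 0, "spin": -10, "fingers": 1}, {"x": -350, "y": -73, "z": 0, "spin": -10, "fingers": 1}, {"x": -390, "y": -73, "z": 0, "spin": -10, "fingers": 1}]}}

```text
clock: 12.22
eef_pos: [0.4352, -0.1599, 0.2076]
tool_rot: [0.643, 0.766, -0.0, -0.001]
ft_force: [1.0, 0.3, -1.7]
grip_width: 0.0111
grasp_force: 58.5
```

Request:
{"op": "jog_arm", "data": {"motion": [{"x": 0, "y": 0, "z": 0, "spin": 0, "fingers": 1}, {"x": 0, "y": 0, "z": 0, "spin": 0, "fingers": 1}]}}

```text
clock: 12.48
eef_pos: [0.4358, -0.158, 0.2076]
tool_rot: [0.642, 0.766, -0.0, -0.001]
ft_force: [0.5, 0.4, -0.8]
grip_width: 0.011
grasp_force: 58.5
```

Run:
```python
from h import *
o=readout.get_obs();R=Ro.from_quat(o["tool_rot"]).as_matrix();print(o["eef_pos"],o["ft_force"],o["ft_torque"],R.round(3))
w=camera("wrist");s=camera("scene");t=camera("top")
cv2.imwrite("pics/w6.png",w["pixels"][:,:,::-1])
u=np.array([-.985,-.174]);H=np.array([.609,-.1287])
pts=[np.r_[H+131*u/1000,.1385],np.r_[H+125*u/1000,.1385],np.r_[H+97*u/1000,.1435],np.r_[H,.128]]
print(proj(w,pts),proj(s,pts))
b=s["pixels"][200:300,190:290,::-1]
cv2.imwrite("pics/s6.png",np.clip(cv2.resize(b,(600,600),interpolation=2)*1.4,0,255).astype(np.uint8))
```

```text
[ 0.43583127 -0.15795801  0.20758065] [ 0.5235076   0.39965913 -0.75659988] [-0.00150068  0.00871864 -0.01156494] [[-0.175  0.985 -0.002]
 [ 0.985  0.175  0.001]
 [ 0.001 -0.001 -1.   ]]
[[400.71155613 262.96671027]
 [411.25647854 262.98783175]
 [463.26837488 266.23343543]
 [615.37737531 257.13730635]] [[269.7401943  224.0395506 ]
 [268.47420096 225.05139759]
 [262.3413306  228.23366044]
 [240.45731558 251.27747955]]
```

View pics/w6.png

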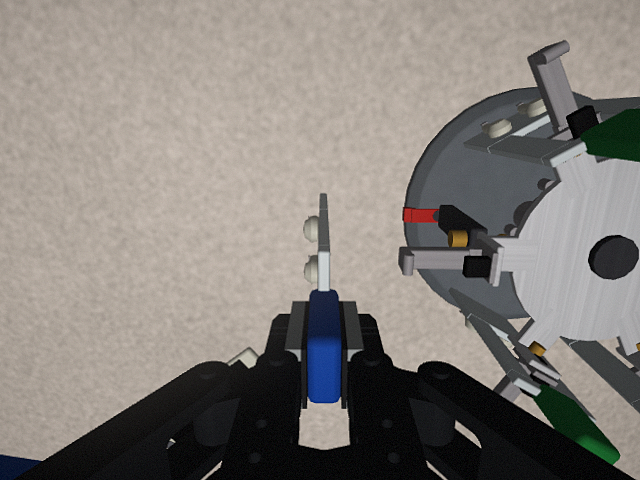

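Wrist view: hook shank runs from tip (406,262) to keeper (477,266), as predicted, with the paddle held upright at (323,250). I can estimate the hook height from its edges.

Run:
```python
from h import *
w=camera("wrist");g=cv2.cvtColor(w["pixels"],cv2.COLOR_RGB2GRAY).astype(int)
u=np.array([-.985,-.174]);v=np.array([.174,-.985]);H=np.array([.609,-.1287])  # v: -y side
P=lambda r,l,z:np.r_[H+(r*u+l*v)/1000,z/1000]
for c in (404,408,418,428,438,448): print(c,g[240:284,c])
for dz in(-7,0,7):
    print(dz,"shank r115 top-v,top+y,bot+y",proj(w,[P(115,6,130.5+dz),P(115,-6,130.5+dz),P(115,-6,122+dz)]).round(1).tolist())
    print("   tip top r128",proj(w,[P(128,6,138.5+dz),P(128,-6,138.5+dz),P(128,-6,122+dz),P(131,0,138.5+dz)]).round(1).tolist())
```

```text
404 [140 175 195 187 188 188 168  89  43  56  53  52  51  56  51  59  92 112
 111 114 111 116 113 114 115 115 120 118 118 122 119 126 124 120 123 119
 147 181 173 174 171 175 175 171]
408 [ 77  73  69  75  73  72  67  58  47  51  56  59  53  51  48  47  82 134
 149 140 143 143 136 141 137 134 138 140 138 135 136 133 134 135 134 125
 143 172 168 171 173 175 174 170]
418 [ 92  88  87  84  82  80  76  68  43  52  59  91 132 150 142 142 139 139
 137 142 136 136 141 142 142 146 134 141 141 108  50  68  58  66 109 169
 180 177 174 171 173 175 176 176]
428 [ 92  89  88  94  88  94  88  65  48  51  56  86 128 143 144 141 139 139
 143 132 138 136 139 138 142 142 138 138 139 121  83  84  81  80  78  80
  79  79  78  77  78  78  80  77]
438 [ 94  89  91  89  92  91  94  82  47  48  50  87 123 142 137 144 140 138
 138 138 134 138 138 139 138 139 137 136 137 125  93  90  91  93  93  89
  91  91  89  91  90  86  85  85]
448 [ 38  41  40  42  38  37  38  42  43  50  47  77 123 137 144 141 139 139
 137 134 132 134 137 138 138 137 137 137 140 117  81  89  93  91  95  96
  92  93  90  97  92  89  90  91]
-7 shank r115 top-v,top+y,bot+y [[420.4, 264.3], [422.0, 245.6], [418.8, 241.4]]
   tip top r128 [[401.6, 269.1], [402.9, 249.8], [397.9, 241.3], [397.2, 259.5]]
0 shank r115 top-v,top+y,bot+y [[423.2, 268.5], [424.8, 249.4], [421.4, 244.9]]
   tip top r128 [[403.9, 273.5], [405.3, 253.8], [400.0, 244.8], [399.3, 263.7]]
7 shank r115 top-v,top+y,bot+y [[426.0, 272.9], [427.8, 253.3], [424.2, 248.6]]
   tip top r128 [[406.3, 278.3], [407.8, 258.0], [402.1, 248.5], [401.6, 268.2]]
```

```bash
cat >> h.py <<'E'
u=np.array([-.985,-.174]);v=np.array([.174,-.985]);H=np.array([.609,-.1287])
P=lambda r,l,z:np.r_[H+(r*u+l*v)/1000,z/1000]
def rl():
    o=readout.get_obs();d=(o["eef_pos"][:2]-H)*1000
    print("r %.1f l %.1f bar %.1f"%(d@u,d@v,o["eef_pos"][2]*1000-34.7),o["ft_force"].round(1),o["ft_torque"].round(3),o["grip_width"])
E
python3 - <<'E'
from h import *
rl();print(rel(P(175,1.5,187.2)),rel(P(111,1.5,187.2)))
E
```

```text
r 175.0 l -1.9 bar 173.5 [ 0.3  0.1 -0.7] [-0.047 -0.038  0.01 ] 0.01075104126954049
[-3.4 -0.1 21. ] [-3.6 63.9 20.9]
```

Request:
{"op": "jog_arm", "data": {"motion": [{"x": -3.5, "y": 0, "z": 10, "spin": 0, "fingers": 1}, {"x": -3.5, "y": 0, "z": 21, "spin": 0, "fingers": 1}, {"x": -3.5, "y": 12, "z": 21, "spin": 0, "fingers": 1}, {"x": -3.5, "y": 25, "z": 21, "spin": 0, "fingers": 1}, {"x": -3.5, "y": 38, "z": 21, "spin": 0, "fingers": 1}, {"x": -3.5, "y": 51, "z": 21, "spin": 0, "fingers": 1}, {"x": -3.5, "y": 64, "z": 21, "spin": 0, "fingers": 1}, {"x": -3.5, "y": 64, "z": 21, "spin": 0, "fingers": 1}]}}

```text
clock: 13.68
eef_pos: [0.5011, -0.1504, 0.1871]
tool_rot: [0.642, 0.767, 0.0, 0.0]
ft_force: [0.1, -0.1, -0.6]
grip_width: 0.0111
grasp_force: 58.6
```

Run:
```python
from h import *
rl()
w=camera("wrist");b=w["pixels"][150:450,180:500,::-1]
cv2.imwrite("pics/w7.png",cv2.resize(b,(800,600)))
```

```text
r 110.1 l 2.5 bar 152.4 [ 0.1 -0.1 -0.6] [ 0.035  0.042 -0.021] 0.01107844737919954
```

View pics/w7.png

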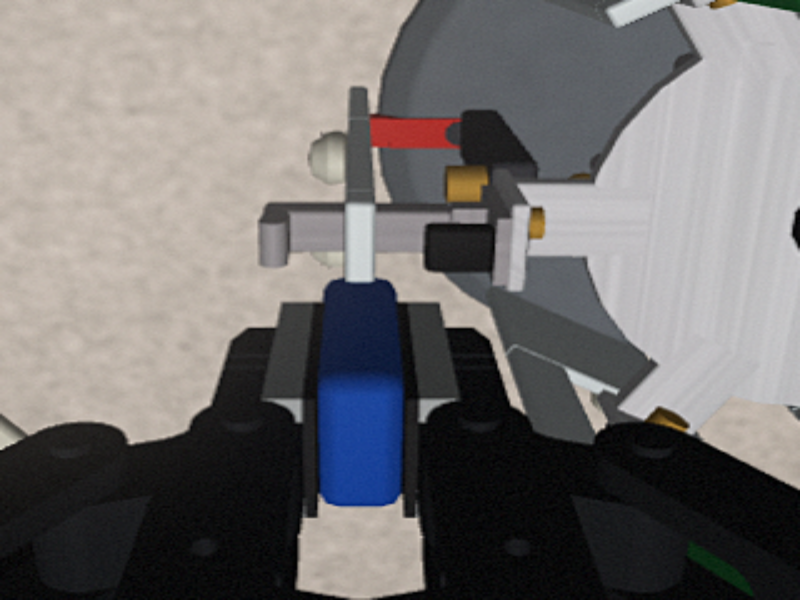

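Final view: the paddle plate (crop 345–375) hangs between the tip (≤290) and the keeper (≥425), in line with the hook. I lower it by feel from here.

Request:
{"op": "jog_arm", "data": {"motion": [{"x": 0.5, "y": 0, "z": 4, "spin": 0, "fingers": 1}, {"x": 0.5, "y": 0, "z": 8, "spin": 0, "fingers": 1}, {"x": 0.5, "y": 0, "z": 10, "spin": 0, "fingers": 1}, {"x": 0.5, "y": 0, "z": 11, "spin": 0, "fingers": 1}, {"x": 0.5, "y": 0, "z": 12, "spin": 0, "fingers": 1}, {"x": 0.5, "y": 0, "z": 13, "spin": 0, "fingers": 1}, {"x": 0.5, "y": 0, "z": 13, "spin": 0, "fingers": 1}]}}

```text
clock: 14.6
eef_pos: [0.4999, -0.1501, 0.1743]
tool_rot: [0.642, 0.767, -0.0, -0.0]
ft_force: [-0.1, -0.0, -0.3]
grip_width: 0.0113
grasp_force: 58.6
```

Request:
{"op": "jog_arm", "data": {"motion": [{"x": 0, "y": 0, "z": 0.7, "spin": 0, "fingers": 1}, {"x": 0, "y": 0, "z": 1.4, "spin": 0, "fingers": 1}, {"x": 0, "y": 0, "z": 2, "spin": 0, "fingers": 1}, {"x": 0, "y": 0, "z": 2, "spin": 0, "fingers": 1}]}}

```text
clock: 15.1
eef_pos: [0.4999, -0.1501, 0.1722]
tool_rot: [0.642, 0.767, -0.0, -0.0]
ft_force: [-0.7, 0.1, 0.0]
grip_width: 0.011
grasp_force: 58.6
```

Request:
{"op": "jog_arm", "data": {"motion": [{"x": 0, "y": 0, "z": 0.7, "spin": 0, "fingers": 1}, {"x": 0, "y": 0, "z": 1.4, "spin": 0, "fingers": 1}, {"x": 0, "y": 0, "z": 2, "spin": 0, "fingers": 1}, {"x": 0, "y": 0, "z": 2, "spin": 0, "fingers": 1}]}}

```text
clock: 15.6
eef_pos: [0.4999, -0.1501, 0.1702]
tool_rot: [0.642, 0.767, -0.0, -0.0]
ft_force: [-0.2, 0.1, -0.9]
grip_width: 0.0112
grasp_force: 58.6
```

Request:
{"op": "jog_arm", "data": {"motion": [{"x": 0, "y": 0, "z": 0.7, "spin": 0, "fingers": 1}, {"x": 0, "y": 0, "z": 1.4, "spin": 0, "fingers": 1}, {"x": 0, "y": 0, "z": 2, "spin": 0, "fingers": 1}, {"x": 0, "y": 0, "z": 2, "spin": 0, "fingers": 1}]}}

```text
clock: 16.1
eef_pos: [0.5001, -0.1503, 0.1691]
tool_rot: [0.642, 0.767, 0.0, 0.001]
ft_force: [-2.4, -0.1, 7.2]
grip_width: 0.0112
grasp_force: 59.5
```

Request:
{"op": "jog_arm", "data": {"motion": [{"x": 0, "y": 0, "z": 0.7, "spin": 0, "fingers": 1}, {"x": 0, "y": 0, "z": 1.4, "spin": 0, "fingers": 1}, {"x": 0, "y": 0, "z": 2, "spin": 0, "fingers": 1}, {"x": 0, "y": 0, "z": 2, "spin": 0, "fingers": 1}]}}

```text
clock: 16.6
eef_pos: [0.5002, -0.1509, 0.1689]
tool_rot: [0.642, 0.766, -0.0, 0.002]
ft_force: [-6.1, -1.1, 13.9]
grip_width: 0.0111
grasp_force: 60.9
```

Request:
{"op": "jog_arm", "data": {"motion": [{"x": 0, "y": 0, "z": -2, "spin": 0, "fingers": 1}, {"x": 0, "y": 0, "z": -4, "spin": 0, "fingers": 1}, {"x": 0, "y": 0, "z": -4, "spin": 0, "fingers": 1}, {"x": 0, "y": 0, "z": -4, "spin": 0, "fingers": 1}]}}

```text
clock: 17.1
eef_pos: [0.4998, -0.1499, 0.1698]
tool_rot: [0.642, 0.767, -0.0, -0.0]
ft_force: [0.7, -0.5, -0.6]
grip_width: 0.0111
grasp_force: 58.6
```

Run:
```python
from h import *
rl(); print(rel(P(87,1.5,170)))
```

```text
r 111.3 l 1.9 bar 135.1 [ 0.7 -0.5 -0.6] [0.026 0.    0.058] 0.011120122720126075
[ 0.4 24.2 -0.2]
```

Request:
{"op": "jog_arm", "data": {"motion": [{"x": 0, "y": 2, "z": -0.5, "spin": 0, "fingers": 1}, {"x": 0, "y": 4.5, "z": -0.5, "spin": 0, "fingers": 1}, {"x": 0, "y": 7, "z": -0.5, "spin": 0, "fingers": 1}, {"x": 0, "y": 9.5, "z": -0.5, "spin": 0, "fingers": 1}, {"x": 0, "y": 12, "z": -0.5, "spin": 0, "fingers": 1}, {"x": 0, "y": 13, "z": -0.5, "spin": 0, "fingers": 1}, {"x": 0, "y": 14, "z": -0.5, "spin": 0, "fingers": 1}, {"x": 0, "y": 14, "z": -0.5, "spin": 0, "fingers": 1}]}}

```text
clock: 18.1
eef_pos: [0.5137, -0.1476, 0.1708]
tool_rot: [0.642, 0.767, -0.0, -0.0]
ft_force: [0.2, 0.2, -1.2]
grip_width: 0.0114
grasp_force: 58.6
```

Run:
```python
from h import *
rl()
```

```text
r 97.1 l 2.1 bar 136.1 [ 0.2  0.2 -1.2] [-0.001  0.058  0.019] 0.01138250118844159
```

Free and under the keeper's edge. Continuing in small steps to the back stop.

Request:
{"op": "jog_arm", "data": {"motion": [{"x": 0.5, "y": 1, "z": 0.4, "spin": 0, "fingers": 1}, {"x": 0.5, "y": 2, "z": 0.4, "spin": 0, "fingers": 1}, {"x": 0.5, "y": 3, "z": 0.4, "spin": 0, "fingers": 1}, {"x": 0.5, "y": 4, "z": 0.4, "spin": 0, "fingers": 1}, {"x": 0.5, "y": 5, "z": 0.4, "spin": 0, "fingers": 1}, {"x": 0.5, "y": 6, "z": 0.4, "spin": 0, "fingers": 1}, {"x": 0.5, "y": 6, "z": 0.4, "spin": 0, "fingers": 1}]}}

```text
clock: 18.98
eef_pos: [0.5196, -0.1461, 0.1704]
tool_rot: [0.642, 0.767, 0.0, 0.0]
ft_force: [1.2, -0.1, -0.7]
grip_width: 0.0112
grasp_force: 58.6
```

Request:
{"op": "jog_arm", "data": {"motion": [{"x": 0, "y": 1, "z": 0, "spin": 0, "fingers": 1}, {"x": 0, "y": 2, "z": 0, "spin": 0, "fingers": 1}, {"x": 0, "y": 3, "z": 0, "spin": 0, "fingers": 1}, {"x": 0, "y": 3, "z": 0, "spin": 0, "fingers": 1}]}}

```text
clock: 19.48
eef_pos: [0.5226, -0.1455, 0.1704]
tool_rot: [0.642, 0.767, 0.0, -0.0]
ft_force: [-0.6, -0.4, -0.1]
grip_width: 0.0113
grasp_force: 58.6
```

Run:
```python
from h import *
rl()
```

```text
r 88.0 l 1.5 bar 135.7 [-0.6 -0.4 -0.1] [-0.048 -0.014  0.039] 0.011318450063895879
```

Request:
{"op": "jog_arm", "data": {"motion": [{"x": 0, "y": 0.7, "z": 0, "spin": 0, "fingers": 1}, {"x": 0, "y": 1.4, "z": 0, "spin": 0, "fingers": 1}, {"x": 0, "y": 2, "z": 0, "spin": 0, "fingers": 1}, {"x": 0, "y": 2, "z": 0, "spin": 0, "fingers": 1}]}}

```text
clock: 19.98
eef_pos: [0.5245, -0.1452, 0.1704]
tool_rot: [0.642, 0.767, 0.0, -0.0]
ft_force: [-1.1, 0.7, -1.1]
grip_width: 0.0111
grasp_force: 58.6
```

Request:
{"op": "jog_arm", "data": {"motion": [{"x": 0, "y": 0.7, "z": 0, "spin": 0, "fingers": 1}, {"x": 0, "y": 1.4, "z": 0, "spin": 0, "fingers": 1}, {"x": 0, "y": 2, "z": 0, "spin": 0, "fingers": 1}, {"x": 0, "y": 2, "z": 0, "spin": 0, "fingers": 1}]}}

```text
clock: 20.48
eef_pos: [0.5256, -0.145, 0.1704]
tool_rot: [0.642, 0.766, -0.001, -0.001]
ft_force: [-3.4, -0.3, 2.6]
grip_width: 0.0111
grasp_force: 58.9
```

Back stop felt at about 3 N. I back off slightly and lower into the seat.

Request:
{"op": "jog_arm", "data": {"motion": [{"x": 0, "y": -1.2, "z": 0, "spin": 0, "fingers": 1}, {"x": 0, "y": -1.5, "z": 0.5, "spin": 0, "fingers": 1}, {"x": 0, "y": -1.5, "z": 1, "spin": 0, "fingers": 1}, {"x": 0, "y": -1.5, "z": 1.7, "spin": 0, "fingers": 1}, {"x": 0, "y": -1.5, "z": 2.2, "spin": 0, "fingers": 1}, {"x": 0, "y": -1.5, "z": 2.2, "spin": 0, "fingers": 1}]}}

```text
clock: 21.22
eef_pos: [0.5252, -0.1451, 0.1681]
tool_rot: [0.642, 0.767, 0.0, 0.0]
ft_force: [0.1, 0.2, -0.0]
grip_width: 0.011
grasp_force: 58.6
```

Request:
{"op": "jog_arm", "data": {"motion": [{"x": 0, "y": 0, "z": 0.4, "spin": 0, "fingers": 1}, {"x": 0, "y": 0, "z": 0.8, "spin": 0, "fingers": 1}, {"x": 0, "y": 0, "z": 1.2, "spin": 0, "fingers": 1}, {"x": 0, "y": 0, "z": 1.2, "spin": 0, "fingers": 1}]}}

```text
clock: 21.72
eef_pos: [0.525, -0.1451, 0.167]
tool_rot: [0.642, 0.767, -0.0, -0.0]
ft_force: [0.8, -0.3, -0.5]
grip_width: 0.0114
grasp_force: 58.6
```

Request:
{"op": "jog_arm", "data": {"motion": [{"x": 0, "y": 0, "z": 0.4, "spin": 0, "fingers": 1}, {"x": 0, "y": 0, "z": 0.8, "spin": 0, "fingers": 1}, {"x": 0, "y": 0, "z": 0.8, "spin": 0, "fingers": 1}]}}

```text
clock: 22.1
eef_pos: [0.525, -0.1451, 0.1666]
tool_rot: [0.642, 0.767, 0.0, 0.0]
ft_force: [-0.4, -0.1, 3.5]
grip_width: 0.011
grasp_force: 59.0
```

Seated on the floor. Opening gently.

Request:
{"op": "jog_arm", "data": {"motion": [{"x": 0, "y": 0, "z": -0.5, "spin": 0, "fingers": 0.65}, {"x": 0, "y": 0, "z": -0.5, "spin": 0, "fingers": 0.55}, {"x": 0, "y": 0, "z": -0.5, "spin": 0, "fingers": 0.4}, {"x": 0, "y": 0, "z": -0.5, "spin": 0, "fingers": 0.2}, {"x": 0, "y": 0, "z": -0.5, "spin": 0, "fingers": 0}, {"x": 0, "y": 0, "z": -0.5, "spin": 0, "fingers": 0}, {"x": 0, "y": 0, "z": -0.5, "spin": 0, "fingers": 0}]}}

```text
clock: 22.98
eef_pos: [0.5249, -0.1451, 0.1667]
tool_rot: [0.642, 0.767, -0.0, -0.0]
ft_force: [0.6, -0.0, 0.2]
grip_width: 0.0425
grasp_force: 0.0
```

Run:
```python
from h import *
rl();w=camera("wrist");blobs(w,"blue",(105,120,25),(130,255,255),(250,150,400,480),100)
```

```text
r 85.7 l 1.6 bar 132.0 [ 0.6 -0.   0.2] [ 0.019 -0.025  0.009] 0.04252515435177229
blue [ 306  290   36  114 3682] [323.6 348.2]
```

Handle still centred between the open pads (x≈324). Lifting clear.

Request:
{"op": "jog_arm", "data": {"motion": [{"x": 0, "y": 0, "z": -15, "spin": 0, "fingers": 0}, {"x": 0, "y": 0, "z": -40, "spin": 0, "fingers": 0}, {"x": 0, "y": 0, "z": -80, "spin": 0, "fingers": 0}, {"x": 0, "y": 0, "z": -120, "spin": 0, "fingers": 0}, {"x": 0, "y": -40, "z": -150, "spin": 0, "fingers": 0}, {"x": 0, "y": -60, "z": -150, "spin": 0, "fingers": 0}, {"x": 0, "y": -60, "z": -150, "spin": 0, "fingers": 0}, {"x": 0, "y": -60, "z": -150, "spin": 0, "fingers": 0}]}}

```text
clock: 24.02
eef_pos: [0.4664, -0.1556, 0.317]
tool_rot: [0.642, 0.767, 0.0, 0.0]
ft_force: [0.2, 0.1, -0.2]
grip_width: 0.0429
grasp_force: 0.0
```

Run:
```python
from h import *
w=camera("wrist");t=camera("top");s=camera("scene")
rl()
for n,c in (("w",w),("t",t),("s",s)):
    print(n,"expected handle",proj(c,[P(85.7,1.6,178),P(85.7,1.6,199),P(0,0,128)]).round(1).tolist())
    e=proj(c,[P(85.7,1.6,188)])[0].astype(int); x,y=e
    blobs(c,n+"blue",(105,120,25),(130,255,255),(max(x-60,0),max(y-60,0),x+60,y+60),20)
```

```text
r 145.1 l 1.5 bar 281.4 [ 1.3  0.2 -0.1] [-0.036  0.024 -0.076] 0.04260064537977351
w expected handle [[403.2, 227.5], [409.0, 235.8], [492.0, 210.4]]
wblue [392 209  27  47 993] [405.1 231.8]
t expected handle [[382.1, 231.9], [383.2, 230.0], [371.2, 201.8]]
tblue [378 227  10  10  70] [382.4 231.2]
s expected handle [[258.5, 218.6], [258.0, 211.4], [240.5, 251.3]]
sblue [ 225  159   52   38 1064] [250.8 179. ]
sblue [252 212  10  16 125] [257.1 218.6]
```

The handle sits where expected in all three views, upright and free. Handing in.

```bash
python3 -c "
from workcell import bot
print(bot.job_done())"
```

```text
the job is handed in; nothing more can be done
None
```

I turned the carousel until its empty hook was at the red front mark, then hung the blue paddle in that hook's seat under the keeper and released it. The job is handed in (about 24 s on the clock); the hand-in call returned no verdict, but all three cameras showed the handle where a seated paddle's should be.

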